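# Slide the serving board out over the riser's front edge

### The job

Slide the flat wooden serving board on the low stone-topped display riser towards you until its long front edge sticks out 4 cm past the riser's front edge, evenly along its length, so that the next person can get their fingers under it. Only push or drag it with the fingertips so that it slides flat on the riser: do not pick it up or tip it, and do not let it stick out past the riser's ends. Leave the price card, the jar and the gift box where they stand.

Things in the scene. Friction and masses are not known exactly. Their poses are not given: they have to be found in the camera images.
- riser: low display riser, fixed to the worktop: white stone top 240 (x) x 420 (y) mm and 16 thick, on two dark wooden cheeks; its top is flat, 60 mm above the worktop. Origin: centre of its underside, on the worktop. Its x axis points from its front edge (the long edge nearer the robot) to its back edge, y along its length, z up. It may stand turned by up to 0.3 rad.
- riser_edge (a point): middle of the riser's long front edge, at the height of its top (x = -120, z = +60 mm in the riser's frame); axes as the riser's. Points with negative x in this frame are out past the front edge.
- board: loose flat wooden serving board with rounded corners, 130 (x) x 200 (y) x 14 mm thick, about 0.3 kg, lying flat on the riser, turned by up to 0.2 rad to it and wholly behind its front edge. Origin: centre of its underside; its x axis points from its front long edge to its back long edge, y along its length, z up.
- board_front_left (a point): left end (+y) of the board's front long edge, half-way up its thickness (x = -65, y = +100, z = +7 mm in the board's frame)
- board_front_right (a point): right end (-y) of the board's front long edge, half-way up its thickness (x = -65, y = -100, z = +7 mm in the board's frame)
- price_card: bystander: small wooden wedge with an upright card, 27 x 70 x 58 mm, loose, 30 g, standing on the left end of the riser's top. Origin: centre of its underside, z up.
- jar: bystander: lidded jar, 60 mm across, 80 high, loose, standing on the worktop to the left of the riser. Origin: centre of its underside, z up.
- gift_box: bystander: small closed cardboard gift box with a ribbon, 69 x 73 x 61 mm, loose, standing on the worktop to the right of the riser. Origin: centre of its underside, z up.
Things that resemble listed ones, but are neither listed nor needed, are in the scene too. What is shaped like the board but grey is not meant.

How it is judged:
By the outcome, as a careful person would: the job done as asked, in the order asked, and still so for the second after the job is handed in, with the robot touching nothing.
It also fails if it takes over 35 s, if anything falls off the work surface, if the arm or the gripper's body presses on something with over 40 N, if the wrist force passes 120 N, or if a joint passes its speed limit or range.

### The arm

A 6-joint arm with a two-finger parallel gripper is mounted at the origin on a cart in front of the work surface, level with it; the furniture and walls round the work are solid. World frame = base frame: x ahead of the robot, y to its left, z up, the work surface at z = 0. Lengths are in m, angles in rad, forces in N, time in s.
With the tool pointing down it reaches from about 0.35 to 0.775 m from the base axis. Payload 7.3 kg.
Tool frame: the origin (TCP) lies at the very end of the fingers, on their centre line; the grasp point (between the pads) lies 19 mm behind it; z points along the fingers, y is the line along which they close (so a half turn about z gives the same grasp; the last joint's range is limited). The gripper opens to 92 mm and grips with 3 to 60 N. Pads are 19 mm wide; open, the fingers measure 130 mm over their backs; the gripper's body (75 mm by 190 mm) begins 47 mm behind the grasp point.
Start: joints at [-1.397, 0.342, 1.524, -0, 1.275, -0.146], TCP at [0.165, -0.498, 0.227] pointing down, gripper open.
Joint ranges: [-2.53, 2.53], [-0.77, 2.02], [0.04, 2.7], [-1, 4.14], [0.28, 2.66], [-3.11, 3.11]. Speed limits (rad/s): [2.57, 2.57, 3.14, 3.14, 3.14, 3.14].

### API

Orientations are given as [roll, pitch, yaw] about the fixed x, y, z axes, in that order (R = Rz(yaw) Ry(pitch) Rx(roll)).
In Python, from cell import robot gives the robot as it stands.
- The arm moves only by the tool apply_moves, never from a script. Its argument "motion" is text: rows parted by semicolons, each of 7 numbers parted by spaces: the opening in per cent of the stroke, from 0 (shut) to 100 (fully open), then the shift along the tool's x, y, z in cm, then the turn, a rotation vector about the tool's x, y, z in rad. A call has 1 to 20 rows; each row shifts and turns the commanded pose from where the row before left it, along the tool's axes as they then stand; what a row does not reach is not made up. A row lasts 1/8 s, in which the tool goes at most 62.5 mm and 10.7 degrees, less where a joint would pass 70% of its speed; a pose out of reach is approached as far as the arm can. A call with a gripper value outside its range is refused whole. The fingers move at their own pace and stop on an object; "force" is the grip in N (left out, the last holds). Time passes only in rows, so rows that do not move let the fingers close. It gives the time, the measured TCP pose, the force, the opening and the grip force at its end, in the units of the state.
- robot.observe(): the state, without advancing time (a new reading comes with each control period).
- robot.read_camera(name): name is "scene" or "top" or "wrist"; returns a dict with "img" (384x512x3 uint8, red, green, blue), "fovy" (degrees; the focal length in pixels is half the picture's height over the tangent of half this angle, whatever the lens; pixels are square), "cx", "cy" (the principal point, pixels), "R" (3x3) and "t" (3): a world point X has camera coordinates R X + t; the wrist camera has in their place "hand_eye" (4x4, takes a point from camera to tool coordinates, whose origin is the TCP and whose axes are the flange's). Camera axes: x right, y down, z forward; pixel columns grow to the right and rows downward; lengths in m; the calibration is good to about 2 mm. A picture is of the moment at which its call begins: read the wrist's pose just before it. There is no depth.
- robot.hand_in(): hands the job in; it is judged then, once.
Trained networks look in a picture, given as the dict that the camera call returned (one of the last four; its "shot" number tells which), for a name from the list of things; names that differ only in an ending like _2 or _b are one class to them, and where a whole thing is asked for, a point or a joint stands for the part that bears it (a point fixed in the world has none). Each returns a list of dicts, best first, with "score" (0 to 1); they miss things now and then, are a little off and sometimes report something else, mostly with a low value. They report only what shows in the picture. A call takes as long as a camera call. They do not tell look-alikes from the thing itself.
- robot.search_frame(target, picture): "centre" ([x, y, z] in m, in world coordinates, good to about 4 mm: the middle of the surface that is visible of it).
- robot.trace(target, picture): "pixels" (384x512 bool, what is visible of it).
The state is a dict: "time": time; "qpos": joint angles; "qvel": joint speeds; "joint_efforts": joint torques, N m; "tool_pos": TCP position; "tool_rot": TCP orientation; "contact_force": force on the tool from outside, world axes, zero at the start; "torque": the same for the moment, N m; "opening": finger opening in m; "grip_force": force on a finger pad.
Only numpy, scipy, OpenCV 4.12 (cv2) and the standard library are available. Lean on these libraries where they do the work, as an engineer would, in place of code of your own. Each camera call takes 0.05 s, during which the arm holds its last target. There are 200 camera calls.

## Working session

There is one attempt and no reset: what is moved stays moved. The work goes in short steps, Python scripts to look and compute and a tool call to move; the robot and the scene stay as the last step left them, time stands still between calls to the robot, and variables do not carry over. Pictures are saved under pics/ and viewed, at most 10 in all, crops included, and the job is handed in when it is done.

Besides the shell and the picture viewer there is one more tool, called after ">>>" as a command line: name --argument value ..., lists and objects as JSON in quotes. apply_moves: Moves the arm, as the interface text tells. Its arguments: {"type":"object","properties":{"motion":{"type":"string"},"force":{"type":"number"}},"required":["motion"]}

```bash
mkdir -p pics
python3 - <<'E'
from cell import robot
import cv2,numpy as np
for n in ("top","scene"):
    p=robot.read_camera(n); cv2.imwrite(f"pics/{n}1.png",p["img"][:,:,::-1])
    print(n,p["fovy"],p["cx"],p["cy"],np.round(p["R"],4).tolist(),np.round(p["t"],4).tolist())
    for k in ("riser","board","price_card","jar","gift_box"):
        print(k,[(np.round(d["centre"],3).tolist(),round(d["score"],2)) for d in robot.search_frame(k,p)][:3])
print(robot.observe())
E
```

```text
top 55.91059833632763 253.00996646500073 181.36328781354212 [[-0.0029, -0.9999, -0.011], [-0.9909, 0.0044, -0.1344], [0.1345, 0.0106, -0.9909]] [-0.0429, 0.584, 0.9713]
riser [([0.593, -0.02, 0.058], 0.88)]
board [([0.585, -0.147, 0.072], 0.88)]
price_card [([0.557, 0.086, 0.082], 0.71), ([0.669, -0.338, 0.061], 0.33)]
jar [([0.499, 0.187, 0.077], 0.87), ([0.67, -0.337, 0.06], 0.58), ([0.594, -0.02, 0.058], 0.54)]
gift_box [([0.669, -0.337, 0.058], 0.87)]
scene 42.551990370604805 253.13212424954375 188.19546415727402 [[-0.43, -0.9028, -0.0016], [-0.4176, 0.2005, -0.8862], [0.8005, -0.3804, -0.4632]] [0.217, 0.3172, 1.0113]
riser [([0.555, 0.031, 0.06], 0.91)]
board [([0.436, -0.428, 0.013], 0.92), ([0.606, -0.092, 0.074], 0.9)]
price_card [([0.557, 0.093, 0.088], 0.62)]
jar [([0.481, 0.2, 0.051], 0.98)]
gift_box []
{'time': 0.6, 'qpos': array([-1.39698452e+00,  3.41979670e-01,  1.52410794e+00,  4.65629901e-06,
        1.27539823e+00, -1.45996896e-01]), 'qvel': array([ 0.00070734,  0.00039214,  0.00018407,  0.00025577,  0.00105808,
       -0.0016591 ]), 'joint_efforts': array([-2.61255409e-04, -4.30929637e+01, -2.44396126e+01,  7.18268473e-02,
        4.83452808e-02, -9.68265510e-06]), 'tool_pos': array([ 0.16507893, -0.49838806,  0.22674829]), 'tool_rot': array([3.14148633e+00, 1.11309881e-05, 3.19807344e-01]), 'contact_force': array([0.47018056, 0.55367183, 0.22007101]), 'torque': array([-0.01783783,  0.03067062,  0.05238074]), 'grip_force': 0.0, 'opening': 0.09182986704008404}
```

View pics/top1.png

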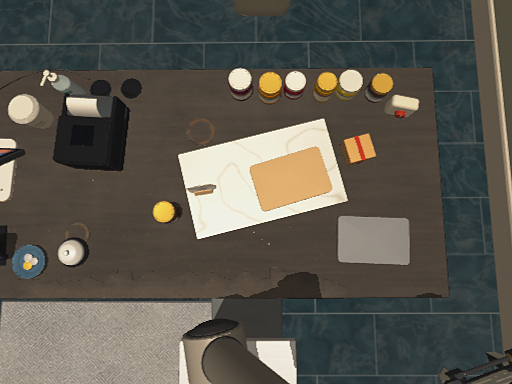

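View pics/scene1.png

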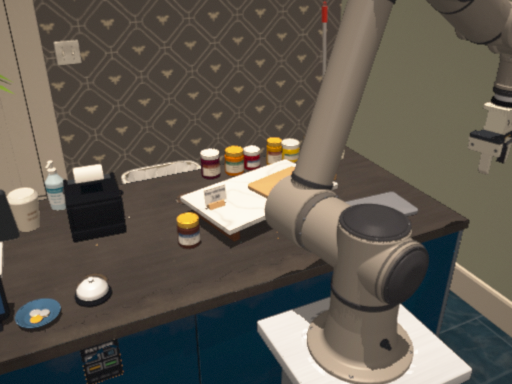

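Board candidates in the top picture are the brown one at (290,178), lying on the riser, and the grey one at (374,240), on the worktop. The brown one is meant. The price card is at (203,189), the jar at (164,211) and the gift box at (360,149).

```bash
cat > h.py <<'E'
import numpy as np, cv2
from scipy.spatial.transform import Rotation as Rot
def cam(p,pose=None):
    f=192/np.tan(np.radians(p["fovy"]/2))
    if pose is None: return f,p["R"],p["t"]
    T=np.eye(4);T[:3,:3]=Rot.from_euler("xyz",pose[1]).as_matrix();T[:3,3]=pose[0]
    E=np.linalg.inv(T@np.array(p["hand_eye"])); return f,E[:3,:3],E[:3,3]
def toplane(uv,p,z,pose=None):
    f,R,t=cam(p,pose); uv=np.asarray(uv,float)
    d=np.c_[(uv[:,0]-p["cx"])/f,(uv[:,1]-p["cy"])/f,np.ones(len(uv))]@R
    o=-R.T@t; s=(z-o[2])/d[:,2]; return (o+d*s[:,None])[:,:2]
def rect(mask,p,z,pose=None):
    c=max(cv2.findContours(mask.astype(np.uint8),cv2.RETR_EXTERNAL,cv2.CHAIN_APPROX_NONE)[0],key=cv2.contourArea)[:,0]
    w=toplane(c,p,z,pose); (c0,s,a)=cv2.minAreaRect((w*1000).astype(np.float32))
    a=np.radians(a); a=(a+np.pi/4)%(np.pi/2)-np.pi/4
    return np.array(c0)/1000,s,a
E
python3 - <<'E'
from cell import robot
from h import *
p=robot.read_camera("top")
r=robot.trace("riser",p)[0]["pixels"]
for d in robot.trace("board",p): print("board",d["score"],rect(d["pixels"],p,.074))
m=r.copy()
for k in("board","price_card"): 
    t=robot.trace(k,p)
    if t: m|=t[0]["pixels"]
print("riser",rect(m,p,.06),rect(r,p,.06))
cv2.imwrite("pics/crop1.png",cv2.resize(p["img"][100:280,150:430,::-1],None,fx=2.8,fy=2.8,interpolation=cv2.INTER_CUBIC))
E
```

```text
board 0.97 (array([ 0.58774927, -0.14683997]), (131.64573669433594, 201.47181701660156), np.float64(0.2841586558106959))
board 0.93 (array([ 0.42289261, -0.36085028]), (189.4219970703125, 121.47391510009766), np.float64(-0.03838840184905612))
riser (array([ 0.59252893, -0.06941335]), (241.12313842773438, 421.89056396484375), np.float64(0.2435963155638079)) (array([ 0.59252893, -0.06941335]), (241.12313842773438, 421.89056396484375), np.float64(0.2435963155638079))
```

View pics/crop1.png

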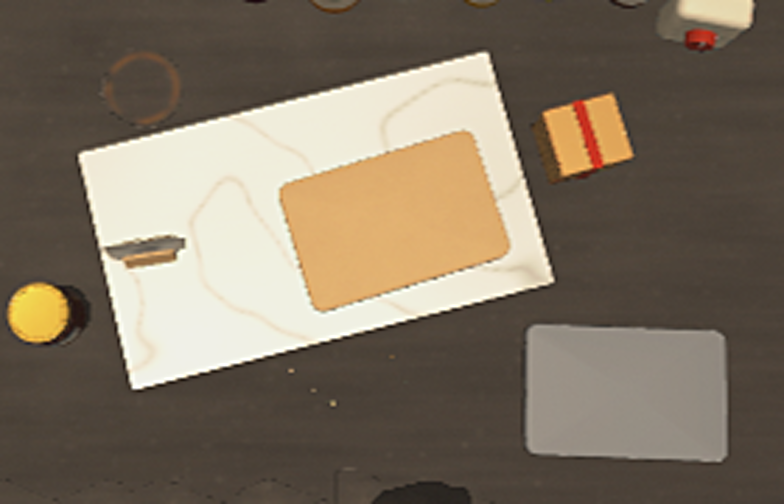

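The crop confirms it: the brown board, at crop pixel (395,220), lies on the white riser, and the grey look-alike is on the worktop. The fingers will go behind the back edge, squared to the riser, and drag the board forward.

>>> apply_moves --motion "100 0 0 0 0 0 0.076;100 3.68 -1.49 0 0 0 0;100 3.68 -1.49 0 0 0 0;100 3.68 -1.49 0 0 0 0;100 3.68 -1.49 0 0 0 0;100 3.68 -1.49 0 0 0 0;100 3.68 -1.49 0 0 0 0;100 3.68 -1.49 0 0 0 0;100 3.68 -1.49 0 0 0 0;100 3.68 -1.49 0 0 0 0;100 3.68 -1.49 0 0 0 0;100 3.68 -1.49 0 0 0 0;100 3.68 -1.49 0 0 0 0;100 3.68 -1.49 0 0 0 0;100 3.68 -1.49 0 0 0 0;100 3.68 -1.49 0 0 0 0;100 3.68 -1.49 0 0 0 0;100 0 0 2 0 0 0;100 0 0 0 0 0 0;100 0 0 0 0 0 0"

```text
time: 3.35
tool_pos: [0.6789, -0.1253, 0.2074]
tool_rot: [3.141, -0.0, 0.243]
contact_force: [0.3, 0.5, 0.3]
opening: 0.0914
grip_force: 0.0
```

```bash
cat > loc.py <<'E'
from h import *
C=np.array([.5925,-.0694]);A=.2436
def inr(w): 
    c,s=np.cos(A),np.sin(A); return (np.atleast_2d(w)-C)@np.array([[c,-s],[s,c]])
E
python3 - <<'E'
from cell import robot
from loc import *
o=robot.observe();p=robot.read_camera("wrist");pose=(o["tool_pos"],o["tool_rot"])
print(o["tool_pos"],o["tool_rot"],o["time"],inr(o["tool_pos"][:2]))
cv2.imwrite("pics/w1.png",p["img"][:,:,::-1])
t=robot.trace("board",p)
for d in t[:1]:
    m=d["pixels"];ys,xs=np.where(m);print(d["score"],xs.min(),xs.max(),ys.min(),ys.max())
    print(rect(m,p,.074,pose), inr(rect(m,p,.074,pose)[0]))
E
```

```text
[ 0.67886739 -0.12531423  0.20735577] [ 3.14120884e+00 -3.69424697e-04  2.43300956e-01] 3.35 [[ 0.07033108 -0.07509505]]
0.64 159 343 205 306
(array([ 0.63402271, -0.13428447]), (49.397117614746094, 196.56015014648438), np.float64(0.2561375572559115)) [[ 0.02464679 -0.07298401]]
```

View pics/w1.png

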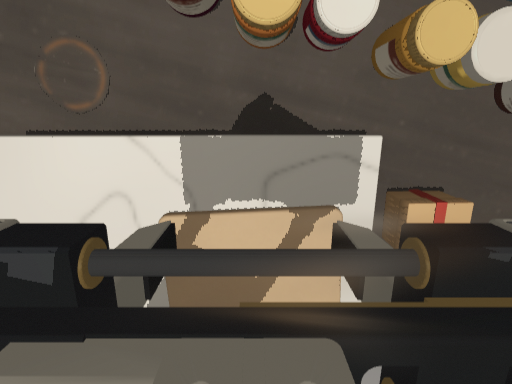

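The wrist picture shows the board's back edge at row ~208 and the riser's back edge at row ~135, with clear stone between them. I'll go 1 cm further back, then down.

>>> apply_moves --motion "100 1 0 2 0 0 0;100 0 0 3 0 0 0;100 0 0 3 0 0 0;100 0 0 3 0 0 0;100 0 0 2 0 0 0;100 0 0 0.9 0 0 0;100 0 0 0.4 0 0 0;100 0 0 0 0 0 0;100 0 0 0 0 0 0"

```text
time: 4.58
tool_pos: [0.6891, -0.1227, 0.0647]
tool_rot: [3.141, -0.001, 0.244]
contact_force: [0.9, 0.3, 0.2]
opening: 0.0918
grip_force: 0.0
```

Run:
```python
from cell import robot
from loc import *
o=robot.observe();p=robot.read_camera("scene")
print(inr(o["tool_pos"][:2]),o["tool_pos"],o["contact_force"])
cv2.imwrite("pics/s2.png",cv2.resize(p["img"][120:260,150:360,::-1],None,fx=3.5,fy=3.5,interpolation=cv2.INTER_CUBIC))
```

```text
[[ 0.08095043 -0.07499808]] [ 0.68914982 -0.12265876  0.06469996] [0.90559136 0.2674451  0.22177411]
```

View pics/s2.png

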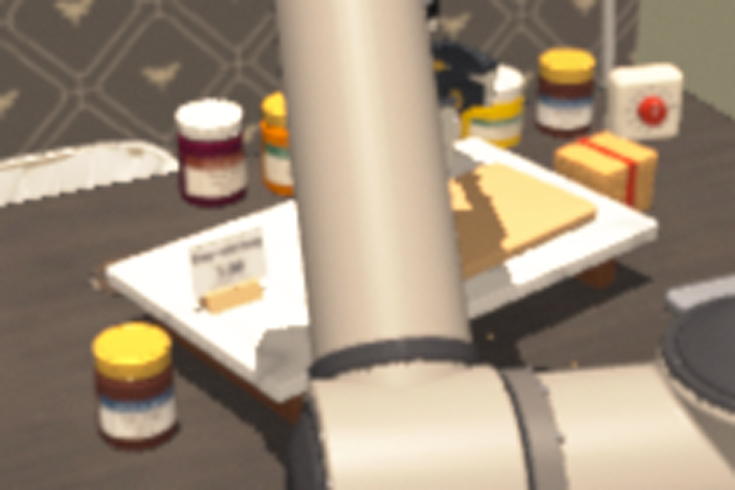

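>>> apply_moves --motion "100 -0.8 0 0 0 0 0;100 -0.8 0 0 0 0 0;100 -0.8 0 0 0 0 0;100 -0.8 0 0 0 0 0;100 -0.8 0 0 0 0 0;100 -0.8 0 0 0 0 0;100 -0.8 0 0 0 0 0;100 -0.8 0 0 0 0 0;100 -0.8 0 0 0 0 0;100 -0.8 0 0 0 0 0;100 -0.8 0 0 0 0 0;100 -0.4 0 0 0 0 0;100 -0.2 0 0 0 0 0;100 0 0 0 0 0 0;100 0 0 0 0 0 0"

```text
time: 6.5
tool_pos: [0.5971, -0.1452, 0.0635]
tool_rot: [-3.141, 0.001, 0.244]
contact_force: [0.9, -0.4, 0.7]
opening: 0.0915
grip_force: 0.4
```

Run:
```python
from cell import robot
from loc import *
o=robot.observe();p=robot.read_camera("top")
print(inr(o["tool_pos"][:2]),o["tool_pos"],o["contact_force"])
cv2.imwrite("pics/t2.png",cv2.resize(p["img"][100:280,150:430,::-1],None,fx=2.8,fy=2.8,interpolation=cv2.INTER_CUBIC))
```

```text
[[-0.01377399 -0.07463974]] [ 0.59713562 -0.14515833  0.06346603] [ 0.91805777 -0.36707414  0.6744273 ]
```

View pics/t2.png

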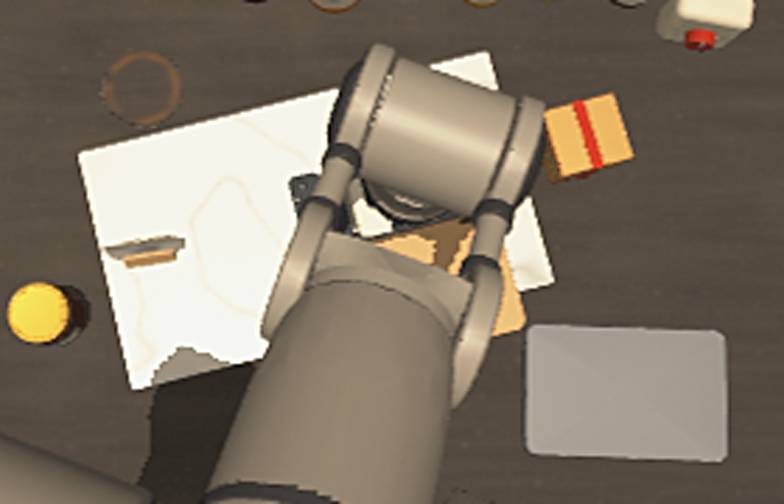

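The board is moving evenly. I'll back off, lift and swing clear to measure it.

>>> apply_moves --motion "100 1 0 0 0 0 0;100 1 0 0 0 0 0;100 0 0 -3 0 0 0;100 0 0 -5 0 0 0;100 0 0 -5 0 0 0;100 -4 2.9 0 0 0 0;100 -4 2.9 0 0 0 0;100 -4 2.9 0 0 0 0;100 -4 2.9 0 0 0 0;100 -4 2.9 0 0 0 0;100 -4 2.9 0 0 0 0;100 -4 2.9 0 0 0 0;100 -4 2.9 0 0 0 0;100 0 0 0 0 0 0;100 0 0 0 0 0 0"

```text
time: 8.43
tool_pos: [0.3627, -0.4425, 0.1936]
tool_rot: [-3.141, -0.0, 0.244]
contact_force: [0.7, -0.2, 0.1]
opening: 0.0919
grip_force: 0.0
```

```bash
cat > meas.py <<'E'
from cell import robot
from loc import *
import sys
o=robot.observe();p=robot.read_camera("top")
print(inr(o["tool_pos"][:2]),o["tool_pos"],o["time"])
for d in robot.trace("board",p):
    c,s,a=rect(d["pixels"],p,.074); print(d["score"],inr(c),s,a-A)
m=robot.trace("riser",p)[0]["pixels"]; print(rect(m,p,.06))
cv2.imwrite(sys.argv[1],cv2.resize(p["img"][100:280,150:430,::-1],None,fx=2.8,fy=2.8,interpolation=cv2.INTER_CUBIC))
E
python3 meas.py pics/t3.png
```

```text
[[-0.31298709 -0.30669263]] [ 0.36272717 -0.44252965  0.19356441] 8.425
0.94 [[-0.08993743 -0.07054739]] (129.6878662109375, 199.9408721923828) 0.0027795685742928733
0.93 [[-0.23409986 -0.24308334]] (190.78282165527344, 123.84870910644531) -0.28654467100001857
(array([ 0.59196765, -0.06913342]), (241.01161193847656, 422.5516357421875), np.float64(0.2480140670485722))
```

View pics/t3.png

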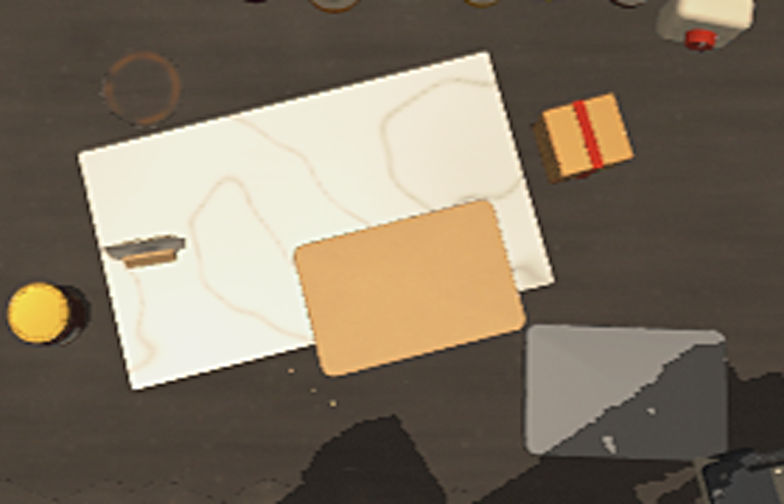

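The board sticks out about 35 mm, square to the riser within 0.003 rad, and nothing else has moved. One more push of about 5 mm will do it.

>>> apply_moves --motion "100 4 -2.9 0 0 0 0;100 4 -2.9 0 0 0 0;100 4 -2.9 0 0 0 0;100 4 -2.9 0 0 0 0;100 4 -2.9 0 0 0 0;100 4 -2.9 0 0 0 0;100 4 -2.9 0 0 0 0;100 4 -2.9 0 0 0 0;100 0 0 0 0 0 0;100 0 0 4 0 0 0;100 0 0 4 0 0 0;100 0 0 3 0 0 0;100 0 0 1.5 0 0 0;100 0 0 0.4 0 0 0;100 0 0 0 0 0 0;100 0 0 0 0 0 0"

```text
time: 10.58
tool_pos: [0.6175, -0.1406, 0.0661]
tool_rot: [3.14, -0.002, 0.244]
contact_force: [0.4, -0.1, -0.5]
opening: 0.0918
grip_force: 0.0
```

```bash
python3 -c "
from cell import robot
from loc import *
o=robot.observe();print(inr(o['tool_pos'][:2]),o['tool_pos'],o['tool_rot'])"
```

```text
[[ 0.00711173 -0.07518096]] [ 0.61753525 -0.14064598  0.06607629] [ 3.14016495e+00 -1.91086466e-03  2.43860273e-01]
```

>>> apply_moves --motion "100 -0.8 0 0.1 0 0 0;100 -0.8 0 0 0 0 0;100 -0.4 0 0 0 0 0;100 -0.2 0 0 0 0 0;100 -0.2 0 0 0 0 0;100 -0.2 0 0 0 0 0;100 0 0 0 0 0 0;100 0 0 0 0 0 0"

```text
time: 11.58
tool_pos: [0.5917, -0.1467, 0.0638]
tool_rot: [3.141, -0.0, 0.244]
contact_force: [1.7, 0.2, 0.3]
opening: 0.0912
grip_force: 0.7
```

```bash
python3 -c "
from cell import robot
from loc import *
o=robot.observe();print(inr(o['tool_pos'][:2]),o['tool_pos'],o['tool_rot'])"
```

```text
[[-0.01943188 -0.07484199]] [ 0.59169356 -0.14671928  0.06382145] [ 3.14126311e+00 -1.64591026e-04  2.43848323e-01]
```

>>> apply_moves --motion "100 1 0 0 0 0 0;100 1 0 0 0 0 0;100 0 0 -3 0 0 0;100 0 0 -5 0 0 0;100 0 0 -5 0 0 0;100 -4 2.9 0 0 0 0;100 -4 2.9 0 0 0 0;100 -4 2.9 0 0 0 0;100 -4 2.9 0 0 0 0;100 -4 2.9 0 0 0 0;100 -4 2.9 0 0 0 0;100 -4 2.9 0 0 0 0;100 -4 2.9 0 0 0 0;100 0 0 0 0 0 0;100 0 0 0 0 0 0"

```text
time: 13.45
tool_pos: [0.3568, -0.4439, 0.1935]
tool_rot: [-3.141, -0.0, 0.243]
contact_force: [0.6, 0.1, 0.1]
opening: 0.0922
grip_force: 0.0
```

```bash
python3 meas.py pics/t4.png
```

```text
[[-0.31903899 -0.30664362]] [ 0.35684213 -0.44394179  0.19349887] 13.45
0.94 [[-0.09533954 -0.07044062]] (129.62660217285156, 200.25750732421875) 0.0006555810916571148
0.74 [[-0.23526766 -0.24145124]] (193.58938598632812, 123.38753509521484) -0.28410867755092295
0.35 [[ 0.00769509 -0.2718163 ]] (72.77119445800781, 87.89146423339844) 0.03390992434650178
(array([ 0.59233319, -0.06987976]), (242.6372833251953, 424.194091796875), np.float64(0.2499747861116295))
```

View pics/t4.png

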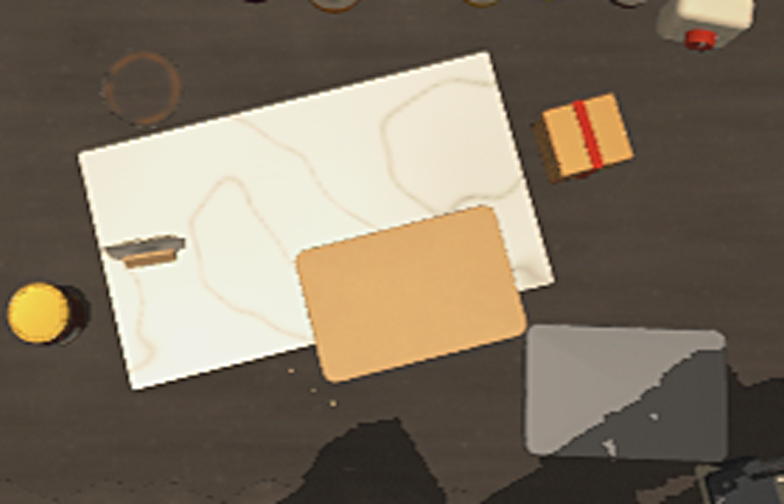

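The board now sticks out about 40 mm, square to the riser. The card, jar and box stand where they were, and the arm is clear.

```bash
python3 -c "
from cell import robot
print(robot.hand_in())"
```

```text
the job is handed in; nothing more can be done
None
```

The job is handed in: the board lies flat and sticks out about 40 mm past the riser's front edge, square to it within measurement error, and the price card, jar and gift box stand where they were.

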